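Check a hex cap on the thread gauge and sort it

TASK

Screw the hex cap that stands on the square rubber pad onto the thread gauge, clockwise and without forcing it, until it stops and the gauge's sprung pointer is past the first mark (about 6 degrees), but never as far as the second (20 degrees). Then unscrew it again: if it went fully home, with its rim down on the collar, put it in the blue bin under the chute; if it stopped a few millimetres short, put it in the round black rubber cup. Leave the other cap on the round wooden disc and everything else on the desk alone.

Things in the scene. Friction and masses are not known exactly. Their poses are not given: they have to be found in the camera images.
- cap_1: hex cap, 42 mm across flats, 38 mm tall, 0.11 kg, mouth down; origin: centre of its underside, z up. Flats face its +x, -x and every 60 deg. In its bore (32 mm across flats) two lugs 6.4 mm thick point inward on its x axis, at +x and -x (half a turn: same fit), 6 mm above the underside; a dark line engraved across its top lies along that axis
- cap_2: hex cap, outside and lugs the same as cap_1. One of the two caps has a bore 4.5 mm too shallow; which one that is, and which of them stands on the square pad, is not told. Origin: centre of its underside, lugs and top line on its x axis
- pad: black rubber square, 74 x 74 x 4 mm, fixed; origin at the centre of its underside. The cap to be tested stands on it
- disc: round wooden disc, 74 mm across, 4 mm thick, fixed; origin at the centre of its underside. The spare cap stands on it and stays there
- gauge: thread gauge: steel block 84 x 84 x 20 mm fixed to the desk, carrying a sprung steel spindle with a collar and a threaded post; origin at the centre of the block's underside, z up. Right-hand thread (clockwise from above screws down), two starts, lead 30 mm a turn (4.8 mm per rad), 28.4 mm over the crests, about 1 mm of axial play. The two thread starts lie on its +x and -x sides
- gauge_seat (a point): centre of the flat top of the gauge's collar (50 mm across, top 36 mm above the desk), z up, axes of the block. A good cap's rim comes to sit on it. A cap lowered with its x axis 0.5 rad anticlockwise (from above) of the block's x axis rests on the thread 6 mm above the collar, its lugs just short of passing under the thread starts; from there it turns clockwise and follows the thread down
- gauge_tip (a point): top of the threaded post: a conical tip, 7 mm wide, 27 mm above the collar; axes of the spindle. Counted from the 0.5 rad rest position, a good cap is tight on the collar about 1.5 rad on; the shallow cap is stopped by this tip with its rim 3 mm above the collar, tight about 1.0 rad on. To take a cap off, turn it back by as much, then lift
- spindle (a joint): turn of the gauge's sprung spindle (collar and threaded post) in its block, rad, clockwise from above positive, 0 at rest; torsion spring of 0.5 N m per rad. A brass pointer on the block's -x side shows it against three white marks: rest (0), first mark (0.10), second mark (0.35)
- bin: blue plastic bin, open on top, 130 (x) x 150 (y) x 60 mm high, walls 4 mm; origin at the centre of its underside. A sloping steel chute 106 mm wide stands behind it (its +x side), its lower lip 66 mm high at the bin's back wall, rising away from the bin
- cup: round black rubber cup, open on top, 104 mm across the rim, 42 mm high, walls 5 mm; origin at the centre of its underside
- tweezer_case: chrome steel tweezer case lying flat, 145 x 24 x 14 mm; bystander
- capacitor: green ceramic capacitor with brass ends, 30 mm across, 31 mm tall; bystander
- stylus: wooden stylus lying, 138 mm long, 9 mm thick; bystander
- spool: grey solder spool standing, 52 mm across, 34 mm tall; bystander
- screwdriver: screwdriver lying, 160 mm long; bystander
- flux_jar: amber glass jar with black cap, 42 mm across, 45 mm tall; bystander

How it is judged:
By the outcome, as a careful person would: the job done as asked, in the order asked, and still so for the second after the job is handed in, with the robot touching nothing.
It also fails if it takes over 64 s, if anything falls off the work surface, if the arm or the gripper's body presses on something with over 40 N, if the wrist force passes 120 N, or if a joint passes its speed limit or range.

ROBOT

A 6-joint arm with a two-finger parallel gripper is mounted at the origin on the work surface. World frame = base frame: x ahead of the robot, y to its left, z up, the work surface at z = 0. Lengths are in m, angles in rad, forces in N, time in s.
With the tool pointing down it reaches from about 0.25 to 0.725 m from the base axis. Payload 4 kg.
Tool frame: the origin (TCP) lies midway between the tips of the shut fingers; the grasp point (between the pads) lies 19 mm behind it; z points along the fingers, y is the line along which they close (so a half turn about z gives the same grasp; the last joint's range is limited). The gripper opens to 85 mm and grips with 20 to 120 N. Pads are 22 mm wide; open, the fingers measure 114 mm over their backs; the gripper's body (76 mm by 85 mm) begins 54 mm behind the grasp point. The pads swing forward as they close: fully open they stand 13 mm farther back than shut.
Start: joints at [1.327, 0.241, 0.005, 1.335, 0, 1.571], TCP at [0.121, 0.485, 0.231] pointing down, gripper open.
Joint ranges: [-2.72, 2.72], [-1.05, 1.87], [-1.09, 1.28], [-1.99, 2.15], [-1.42, 1.44], [-3.14, 3.14]. Speed limits (rad/s): [2.79, 2.79, 3.14, 3.14, 3.14, 3.14].

INTERFACE

Orientations are given as a unit quaternion [x, y, z, w].
In Python, from workcell import get_obs, camera, job_done, silhouettes gives the robot as it stands. The module is installed in compiled form; this text tells all that it offers.
- The arm moves only by the tool drive_tool, never from a script. Its argument "increments" is a list of rows, each a list of 3 entries, a list of its own where there are three numbers: the shift along the world's x, y, z in mm, then the turn, a rotation vector about the world's x, y, z in degrees, then the opening, from 0 (shut) to 1 (fully open). A call has 1 to 8 rows; each row shifts and turns the commanded pose from where the row before left it; what a row does not reach is not made up. A row lasts 1/12 s, in which the tool goes at most 41.7 mm and 7.16 degrees, less where a joint would pass 70% of its speed; a pose out of reach is approached as far as the arm can. A call is refused whole if a number of a shift passes 41.7 or a number of a turn 7.16, either way. A call with a gripper value outside its range is refused whole. The fingers move at their own pace and stop on an object; the grip force is fixed at half the most. Time passes only in rows, so rows that do not move let the fingers close. It gives the time, the measured TCP pose, the force, the opening and the grip force at its end, in the units of the state.
- get_obs(): the state, without advancing time (a new reading comes with each control period).
- camera(name): name is "side" or "top" or "wrist"; returns a dict with "image" (384x512x3 uint8, red, green, blue), "K" (3x3 intrinsics, pixels), "view" (4x4, takes a point from world to camera coordinates). Camera axes: x right, y down, z forward; pixel columns grow to the right and rows downward; lengths in m; the calibration is good to about 2 mm. A picture is of the moment at which its call begins. There is no depth.
- job_done(): hands the job in; it is judged then, once.
Trained networks look in a picture, given as the dict that the camera call returned (one of the last four; its "shot" number tells which), for a name from the list of things; names that differ only in an ending like _2 or _b are one class to them, and where a whole thing is asked for, a point or a joint stands for the part that bears it (a point fixed in the world has none). Each returns a list of dicts, best first, with "conf" (0 to 1); they miss things now and then, are a little off and sometimes report something else, mostly with a low value. They report only what shows in the picture. A call takes as long as a camera call.
- silhouettes(query, picture): "region" (384x512 bool, what is visible of it) and "bbox" ([left, top, right, bottom] in pixels, round what is visible of it).
The state is a dict: "clock": time; "joint_pos": joint angles; "joint_vel": joint speeds; "tau": joint torques, N m; "eef_pos": TCP position; "tool_rot": TCP orientation; "ft_force": force on the tool from outside, world axes, zero at the start; "ft_torque": the same for the moment, N m; "grip_width": finger opening in m; "grasp_force": force on a finger pad.
Only numpy, scipy, OpenCV 4.12 (cv2) and the standard library are available. Lean on these libraries where they do the work, as an engineer would, in place of code of your own. Each camera call takes 0.05 s, during which the arm holds its last target. There are 200 camera calls.

## Working session

There is one attempt and no reset: what is moved stays moved. The work goes in short steps, Python scripts to look and compute and a tool call to move; the robot and the scene stay as the last step left them, time stands still between calls to the robot, and variables do not carry over. Pictures are saved under pics/ and viewed, at most 10 in all, crops included, and the job is handed in when it is done.

Besides the shell and the picture viewer there is one more tool, called after "Request:" as name(argument=value, ...) on one line, values as JSON. drive_tool: Moves the arm, as the interface text tells. Its arguments: {"type":"object","properties":{"increments":{"type":"array"}},"required":["increments"]}

```bash
mkdir -p pics
cat > h.py <<'E'
import numpy as np, cv2
from workcell import get_obs, camera, job_done, silhouettes
def proj(p,c):
    q=c["view"]@np.append(p,1); u=c["K"]@q[:3]; return u[:2]/u[2]
def ray(px,c,z):
    R=c["view"][:3,:3];t=c["view"][:3,3]; o=-R.T@t
    d=R.T@np.linalg.inv(c["K"])@np.array([px[0],px[1],1.]); s=(z-o[2])/d[2]; return o+s*d
def save(c,n,crop=None,f=1):
    im=c["image"][:,:,::-1]
    if crop: l,t,r,b=crop; im=im[t:b,l:r]
    cv2.imwrite(f"pics/{n}.png",cv2.resize(im,None,fx=f,fy=f,interpolation=cv2.INTER_CUBIC))
E
python3 - <<'E'
from h import *
a=camera("top"); s=camera("side")
im=np.vstack([a["image"],s["image"]]); 
cv2.imwrite("pics/a.png",cv2.resize(a["image"][:,:,::-1],(800,600))); cv2.imwrite("pics/s.png",cv2.resize(s["image"][:,:,::-1],(800,600)))
for n,z in [("cap_1",.04),("pad",.004),("disc",.004),("gauge",.02),("gauge_tip",.063),("bin",.06),("cup",.042)]:
    for d in silhouettes(n,a)[:3]:
        r=d["region"]; v,u=np.nonzero(r); print(n,round(d["conf"],2),np.round(d["bbox"]),r.sum(),ray((u.mean(),v.mean()),a,z).round(4))
print(a["view"].round(3)); print(get_obs())
E
```

```text
cap_1 0.73 [331. 178. 350. 199.] 223 [ 0.5897 -0.2903  0.04  ]
cap_1 0.59 [208. 193. 250. 233.] 964 [0.5227 0.0126 0.04  ]
pad 0.86 [304. 223. 332. 250.] 458 [ 0.4535 -0.2221  0.004 ]
pad 0.59 [373. 190. 387. 244.] 257 [ 0.471  -0.4019  0.004 ]
disc 0.62 [327. 179. 348. 200.] 228 [ 0.5828 -0.2766  0.004 ]
disc 0.55 [217. 207. 242. 225.] 307 [0.5294 0.0147 0.004 ]
gauge 0.71 [203. 126. 220. 144.] 200 [0.7463 0.0619 0.02  ]
gauge 0.66 [209. 194. 244. 232.] 977 [0.5242 0.0133 0.02  ]
gauge 0.37 [313. 226. 331. 244.] 243 [ 0.4659 -0.2291  0.02  ]
gauge_tip 0.62 [218. 206. 238. 222.] 247 [0.5224 0.0132 0.063 ]
bin 0.88 [123.  76. 191. 220.] 7053 [0.6848 0.2071 0.06  ]
bin 0.47 [216. 204. 240. 224.] 279 [0.5228 0.0133 0.06  ]
cup 0.92 [110. 245. 152. 286.] 1218 [0.3922 0.2685 0.042 ]
cup 0.21 [217. 204. 235. 223.] 248 [0.5219 0.015  0.042 ]
[[-0.024 -1.     0.013 -0.039]
 [-0.991  0.022 -0.135  0.563]
 [ 0.134 -0.016 -0.991  1.29 ]
 [ 0.     0.     0.     1.   ]]
{'clock': 0.45, 'joint_pos': array([1.32701612e+00, 2.40661927e-01, 4.89079374e-03, 1.33522767e+00,
       2.37921029e-05, 1.57077392e+00]), 'joint_vel': array([-4.45035484e-04, -2.22904732e-03,  5.48509025e-05,  8.36244693e-04,
       -1.17628907e-03,  1.97348196e-03]), 'tau': array([-7.96317909e-04, -3.71809244e+01,  2.52395976e+01,  3.86060070e-03,
       -2.78561225e-05,  7.04366016e-06]), 'eef_pos': array([0.12066352, 0.48515423, 0.23123374]), 'tool_rot': array([ 1.21577381e-01,  9.92581951e-01, -9.90398655e-05, -2.41182375e-05]), 'ft_force': array([-0.01118134,  0.55069425, -0.46386465]), 'ft_torque': array([ 0.02766003,  0.05584791, -0.03278906]), 'grasp_force': 0.0, 'grip_width': 0.08533290689379823}
```

View pics/a.png

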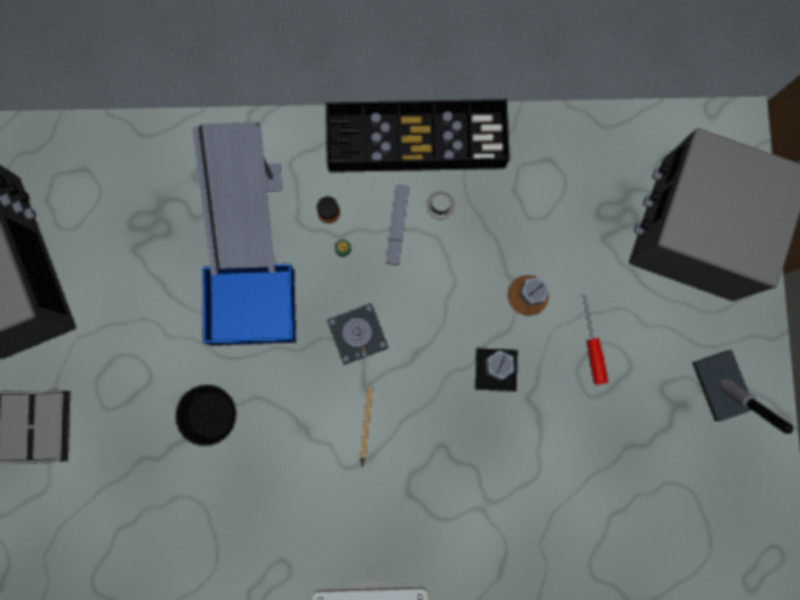

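View pics/s.png

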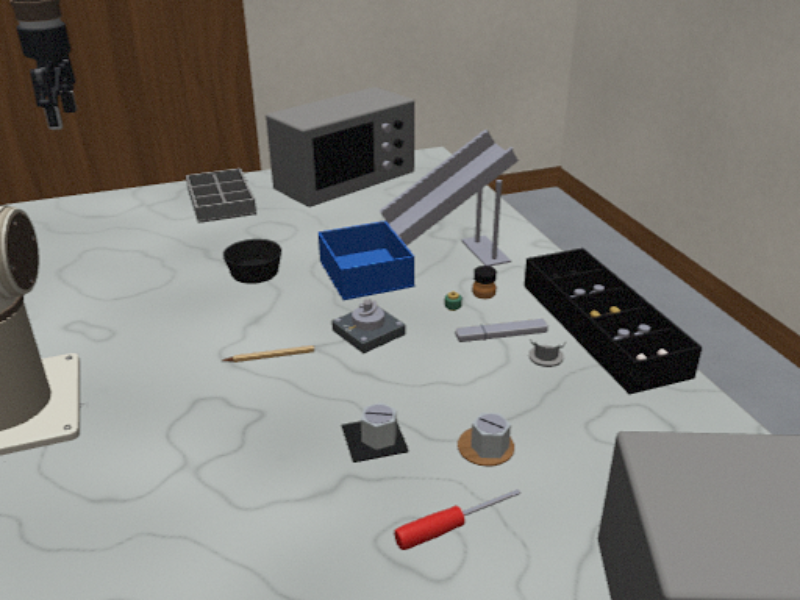

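The top view shows the cap under test on the black pad (px 320,234 in 512-wide coordinates). The spare cap is on the wooden disc (342,187), the gauge at (228,213) with its pointer facing the robot, the bin at (160,195) and the cup at (132,265). Next I move towards the gauge and look with the wrist camera.

Request:
drive_tool(increments=[[[22,-33,3],[0,0,0],1],[[22,-33,3],[0,0,0],1],[[22,-33,3],[0,0,0],1],[[22,-33,3],[0,0,0],1],[[22,-33,3],[0,0,0],1],[[22,-33,3],[0,0,0],1],[[22,-33,3],[0,0,0],1],[[22,-33,3],[0,0,0],1]])

```text
clock: 1.12
eef_pos: [0.2973, 0.2196, 0.2558]
tool_rot: [0.121, 0.993, 0.0, 0.0]
ft_force: [1.3, 1.1, 0.9]
grip_width: 0.0853
grasp_force: 0.0
```

Request:
drive_tool(increments=[[[22,-33,3],[0,0,0],1],[[22,-33,3],[0,0,0],1],[[22,-33,3],[0,0,0],1],[[22,-33,3],[0,0,0],1],[[22,-33,3],[0,0,0],1],[[22,-33,3],[0,0,0],1],[[0,0,0],[0,0,0],1],[[0,0,0],[0,0,0],1]])

```text
clock: 1.78
eef_pos: [0.4294, 0.0215, 0.2732]
tool_rot: [0.124, 0.992, 0.0, -0.0]
ft_force: [-0.3, 0.9, -0.1]
grip_width: 0.0853
grasp_force: 0.0
```

Run:
```python
from h import *
c=camera("wrist"); save(c,"w1",None,1.5)
R=c["view"][:3,:3]; print((-R.T@c["view"][:3,3]).round(4)); print(R.round(3),c["K"].round(1)); o=get_obs(); print(o["eef_pos"],o["clock"],o["joint_pos"].round(2))
print(proj([.524,.0132,.063],c))
for n,z in [("gauge",.02),("gauge_tip",.063),("spindle",.036)]:
    for d in silhouettes(n,c)[:2]:
        v,u=np.nonzero(d["region"]); print(n,round(d["conf"],2),np.round(d["bbox"]),ray((u.mean(),v.mean()),c,z).round(4))
```

```text
[0.3541 0.0403 0.4157]
[[ 0.246  0.969 -0.001]
 [ 0.924 -0.234  0.303]
 [ 0.293 -0.075 -0.953]] [[292.1   0.  260.4]
 [  0.  292.1 190.8]
 [  0.    0.    1. ]]
[0.42858377 0.02266136 0.27306389] 1.8333 [ 0.05  0.08 -0.07  1.41  0.    0.3 ]
[272.37826128 233.33376976]
gauge 0.91 [235. 181. 307. 252.] [0.52  0.013 0.02 ]
gauge 0.24 [ 76. 187. 138. 232.] [ 0.4442 -0.2072  0.02  ]
gauge_tip 0.87 [252. 205. 287. 240.] [0.5087 0.0146 0.063 ]
gauge_tip 0.66 [233. 180. 307. 254.] [0.5014 0.0159 0.063 ]
spindle 0.84 [252. 205. 292. 241.] [0.5208 0.0128 0.036 ]
```

View pics/w1.png

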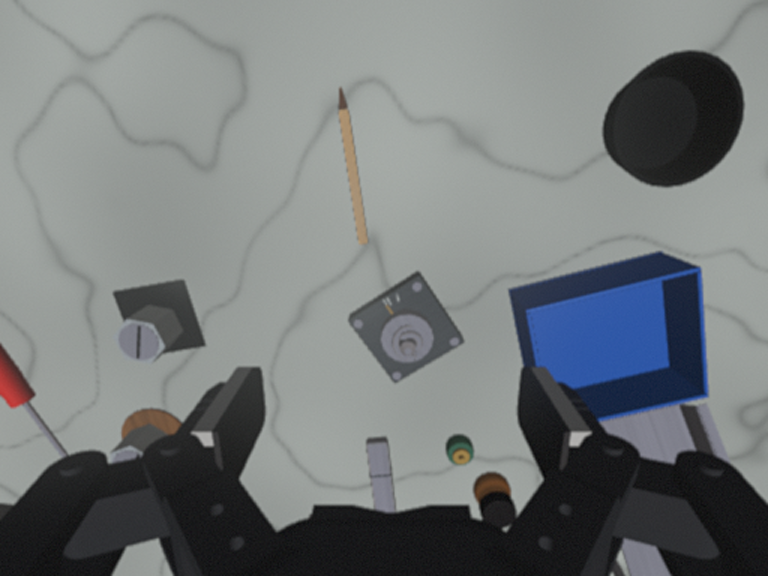

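The wrist picture shows the gauge block corners near (232,215), (279,181), (309,227) and (264,254) px. The pointer and marks are on the upper-left edge at (260,200), which is the block's -x side. The cap on the pad is at (93,226) with its line nearly vertical. Next I look at the cap from closer up.

Request:
drive_tool(increments=[[[-1,-38,-14],[0,0,0],1],[[-1,-38,-14],[0,0,0],1],[[-1,-38,-14],[0,0,0],1],[[-1,-38,-14],[0,0,0],1],[[-1,-38,-14],[0,0,0],1],[[-1,-38,-14],[0,0,0],1],[[0,0,0],[0,0,0],1],[[0,0,0],[0,0,0],1]])

```text
clock: 2.65
eef_pos: [0.4219, -0.2047, 0.1884]
tool_rot: [0.122, 0.992, 0.001, -0.001]
ft_force: [-0.1, 0.7, 1.0]
grip_width: 0.0857
grasp_force: 0.0
```

Run:
```python
from h import *
c=camera("wrist"); o=get_obs(); print(o["eef_pos"],o["clock"])
for n,z in [("cap_1",.042),("pad",.004)]:
    for d in silhouettes(n,c)[:2]:
        b=d["bbox"]; v,u=np.nonzero(d["region"]); print(n,round(d["conf"],2),np.round(b),ray((u.mean(),v.mean()),c,z).round(4))
ce=proj([.45,-.222,.042],c); print(ce)
l,t=[int(max(0,x-70)) for x in ce]; print(l,t); save(c,"w2",(l,t,l+140,t+140),4)
```

```text
[ 0.4223884  -0.20378736  0.18908113] 2.7
cap_1 0.95 [223. 192. 268. 242.] [ 0.4575 -0.2283  0.042 ]
cap_1 0.89 [201. 290. 240. 336.] [ 0.5742 -0.2893  0.042 ]
pad 0.71 [216. 166. 283. 234.] [ 0.4457 -0.2244  0.004 ]
[251.40509693 206.70591158]
181 136
```

View pics/w2.png

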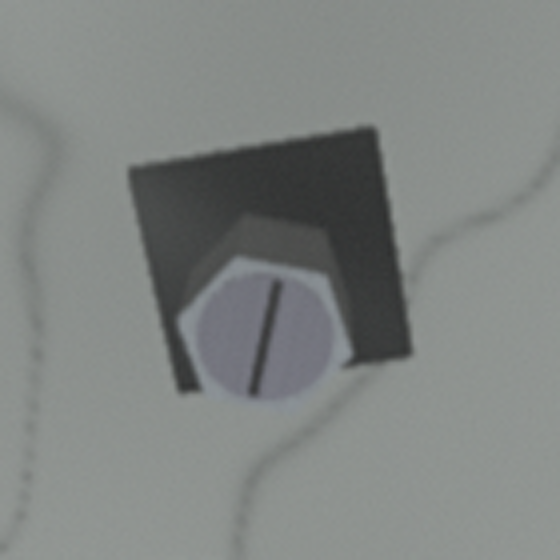

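Run:
```python
from h import *
c=camera("wrist"); W=lambda x,y,z=.042: ray((181+x/4-.4,136+y/4-.4),c,z)   # resize half-pixel offset
print("centre",W(265,335).round(4))
g=cv2.cvtColor(c["image"],cv2.COLOR_RGB2GRAY).astype(float)
m=np.zeros(g.shape,np.uint8); cv2.ellipse(m,(247,220),(14,14),0,0,360,1,-1)
v,u=np.nonzero((m>0)&(g<np.median(g[m>0])-25)); P=np.array([ray(p,c,.042)[:2] for p in zip(u,v)]); q=P-P.mean(0)
d=np.linalg.svd(q)[2][0]; print("line ctr",P.mean(0).round(4),len(u),"ang",np.degrees(np.arctan2(d[1],d[0])).round(1), "len",np.ptp(q@d))
a=W(277,281)-W(253,395); print("hand",np.degrees(np.arctan2(a[1],a[0])),np.linalg.norm(a))
V=[W(*p) for p in [(180,322),(237,258),(327,273),(353,355)]]
for a,b in zip(V,V[1:]): e=b-a; print("flat normal",np.degrees(np.arctan2(e[1],e[0])).round(1)%60-30, np.linalg.norm(e))
pc=[W(*p,z=.004) for p in [(131,168),(375,127),(411,354),(183,392)]]
print("pad ctr",np.mean(pc,0).round(4),[np.linalg.norm(pc[i]-pc[i-1]).round(4) for i in range(4)])
```

```text
centre [ 0.4652 -0.2291  0.042 ]
line ctr [ 0.4643 -0.231 ] 74 ang -26.7 len 0.0315859885537168
hand 154.43395438217095 0.03403139272153773
flat normal -24.5 0.02403047726421802
flat normal -23.799999999999997 0.024092906688551654
flat normal -27.1 0.024674093019135607
pad ctr [ 0.4591 -0.2262  0.004 ] [np.float64(0.0728), np.float64(0.0718), np.float64(0.0721), np.float64(0.0714)]
```

The cap top is a regular hexagon centred at (247,220) px, with its line from (250,206) to (244,235). That puts it at (0.465, -0.230) with its axis at -26°, and the edge lengths check out. I grasp it with the finger line at 94°.

Request:
drive_tool(increments=[[[14,-9,-15],[0,0,6],1],[[14,-9,-15],[0,0,6],1],[[14,-8,-15],[0,0,6],1],[[0,0,-30],[0,0,0],1],[[0,0,-30],[0,0,0],1],[[0,0,0],[0,0,0],1],[[0,0,0],[0,0,0],1]])

```text
clock: 3.43
eef_pos: [0.4639, -0.2288, 0.0837]
tool_rot: [-0.036, 0.999, 0.001, -0.002]
ft_force: [-0.0, -1.1, 0.2]
grip_width: 0.0854
grasp_force: 0.0
```

Run:
```python
from h import *
c=camera("wrist"); o=get_obs(); print(o["eef_pos"],o["clock"],o["joint_pos"].round(2),o["ft_force"].round(1),o["ft_torque"].round(3))
print(proj([.465,-.230,.042],c)); save(c,"w3",(110,150,410,375),2.5)
```

```text
[ 0.46524248 -0.22977468  0.08534079] 3.4833 [-0.46  0.39 -0.19  0.99  0.   -0.53] [-0.1 -0.6  0. ] [-0.044 -0.042  0.01 ]
[259.0931079  219.31526195]
```

View pics/w3.png

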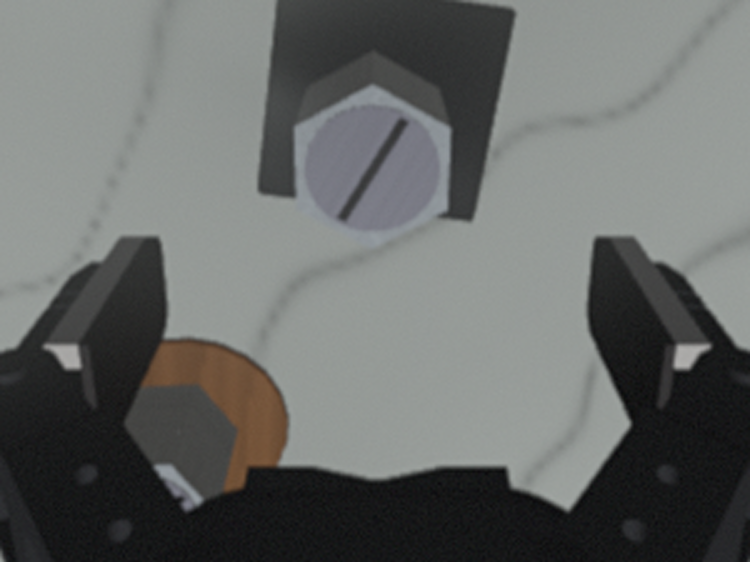

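The cap is centred between the fingers at (259,216) px with its flats parallel to the pads, so I lower and close.

Request:
drive_tool(increments=[[[-1.5,0,-36],[0,0,0],1],[[0,0,-26],[0,0,0],1],[[0,0,-10],[0,0,0],0.6],[[0,0,0],[0,0,0],0],[[0,0,0],[0,0,0],0],[[0,0,0],[0,0,0],0],[[0,0,0],[0,0,0],0],[[0,0,0],[0,0,0],0]])

```text
clock: 4.15
eef_pos: [0.4653, -0.2317, 0.0147]
tool_rot: [-0.035, 0.999, -0.001, 0.002]
ft_force: [0.3, 0.4, 7.2]
grip_width: 0.0407
grasp_force: 62.0
```

Request:
drive_tool(increments=[[[0,0,0],[0,0,0],0],[[0,0,0],[0,0,0],0],[[0,0,0],[0,0,0],0],[[0,0,0],[0,0,0],0]])

```text
clock: 4.48
eef_pos: [0.4652, -0.2317, 0.0148]
tool_rot: [-0.035, 0.999, -0.001, 0.002]
ft_force: [0.1, 0.7, 6.0]
grip_width: 0.0411
grasp_force: 62.0
```

Request:
drive_tool(increments=[[[0,0,30],[0,0,0],0],[[-4,33,21],[0,0,0],0],[[-4,33,21],[0,0,0],0],[[-4,33,21],[0,0,0],0],[[-4,33,21],[0,0,0],0],[[-4,33,21],[0,0,0],0],[[-4,33,21],[0,0,0],0],[[-4,33,21],[0,0,0],0]])

```text
clock: 5.15
eef_pos: [0.4346, 0.0016, 0.1911]
tool_rot: [-0.035, 0.999, -0.0, 0.001]
ft_force: [0.9, 0.9, -1.3]
grip_width: 0.0414
grasp_force: 61.5
```

Request:
drive_tool(increments=[[[0,0,0],[0,0,0],0],[[0,0,0],[0,0,0],0]])

```text
clock: 5.32
eef_pos: [0.4362, 0.0016, 0.1914]
tool_rot: [-0.037, 0.999, -0.0, 0.002]
ft_force: [0.3, -1.0, -2.4]
grip_width: 0.0413
grasp_force: 61.6
```

Run:
```python
from h import *
c=camera("wrist"); o=get_obs(); print(o["eef_pos"],o["tool_rot"].round(4),o["clock"],o["joint_pos"].round(2),o["ft_force"].round(1),o["ft_torque"].round(3),o["grip_width"])
np.savez("w4.npz",**{k:c[k] for k in("image","K","view")})
for n,z in [("gauge",.02),("gauge_tip",.063),("cap_1",.2)]:
    for d in silhouettes(n,c)[:2]:
        b=d["bbox"]; v,u=np.nonzero(d["region"]); print(n,round(d["conf"],2),np.round(b),ray((u.mean(),v.mean()),c,z).round(4))
im=c["image"][110:370,110:410,::-1]; cv2.imwrite("pics/w4.png",cv2.resize(im,None,fx=2.5,fy=2.3))
```

```text
[0.43548095 0.0006026  0.19015697] [-3.610e-02  9.993e-01 -3.000e-04  1.100e-03] 5.3667 [ 0.    0.14 -0.23  1.2  -0.   -0.07] [ 0.5 -0.  -2.5] [-0.009  0.     0.03 ] 0.041186351940692624
gauge 0.71 [224. 197. 289. 214.] [0.4739 0.0266 0.02  ]
gauge_tip 0.5 [347. 230. 504. 383.] [0.5305 0.1886 0.063 ]
gauge_tip 0.32 [  0. 238.  55. 288.] [ 0.5383 -0.2294  0.063 ]
cap_1 0.74 [  0. 253.  42. 300.] [ 0.4569 -0.1266  0.2   ]
cap_1 0.68 [  0. 240.  58. 286.] [ 0.447  -0.1155  0.2   ]
```

View pics/w4.png

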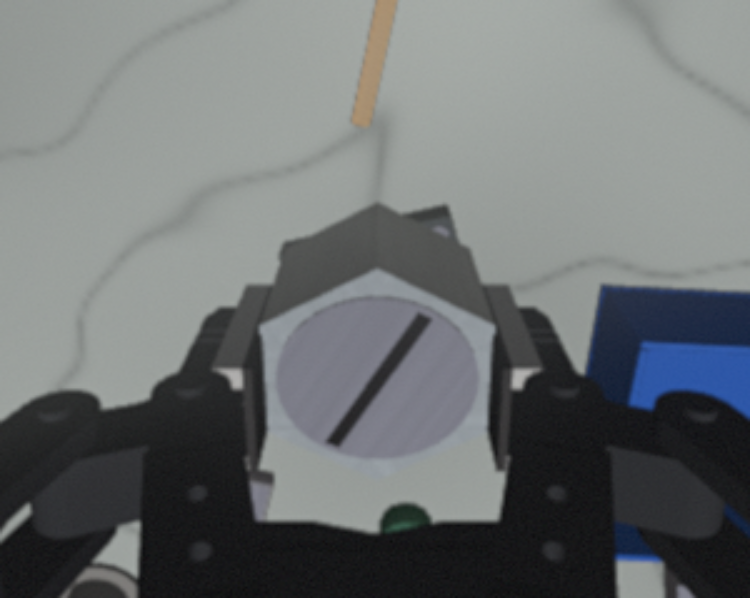

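The cap is held squarely in the gripper, top centre at about (261,274) px, and it hides the gauge. I shift forward so that the camera sits over the gauge.

Request:
drive_tool(increments=[[[36,3,5],[0,0,0],0],[[36,3,5],[0,0,0],0],[[36,3,5],[0,0,0],0],[[30,3,5],[0,0,0],0],[[0,0,0],[0,0,0],0],[[0,0,0],[0,0,0],0]])

```text
clock: 6.02
eef_pos: [0.5739, 0.0108, 0.2071]
tool_rot: [-0.034, 0.999, -0.0, -0.002]
ft_force: [-0.9, 0.2, -0.6]
grip_width: 0.0409
grasp_force: 61.6
```

Run:
```python
from h import *
c=camera("wrist"); o=get_obs(); print(o["eef_pos"],o["tool_rot"].round(4),o["clock"],o["ft_force"].round(1),o["ft_torque"].round(3))
np.savez("w5.npz",**{k:c[k] for k in("image","K","view")})
for n,z in [("gauge",.02),("gauge_tip",.04)]:
    for d in silhouettes(n,c)[:2]:
        b=d["bbox"]; v,u=np.nonzero(d["region"]); print(n,round(d["conf"],2),np.round(b),len(u),ray((u.mean(),v.mean()),c,z).round(4))
        if n=="gauge":
            q=np.array([ray(p,c,.02)[:2] for p in zip(u,v)],np.float32); print(cv2.minAreaRect(q*1000))
ce=proj([.521,.013,.02],c).astype(int); print(ce); l,t=ce-(55,50); print(l,t)
save(c,"w5",(l,t,l+110,t+100),6)
d=np.load("w4.npz"); 
for p in [(378,376),(425,318),(333,442)]: print(ray((110+p[0]/2.5-.3,110+p[1]/2.3-.3),d,.2175).round(4))
```

```text
[0.57253282 0.01087568 0.20727658] [-3.420e-02  9.994e-01 -1.000e-04 -2.100e-03] 6.0667 [ 0.2 -0.8 -2. ] [0.02  0.064 0.012]
gauge 0.72 [125. 268. 161. 288.] 362 [ 0.7279 -0.1307  0.02  ]
((728.1923217773438, -131.35792541503906), (45.84868240356445, 23.090829849243164), 79.90857696533203)
gauge 0.61 [218.  77. 309. 171.] 5737 [0.5226 0.012  0.02  ]
((524.7479248046875, 11.964042663574219), (83.17328643798828, 83.60829162597656), 19.394594192504883)
gauge_tip 0.7 [240.  93. 288. 151.] 1806 [0.5235 0.0118 0.04  ]
[266 122]
211 72
[0.435  0.0014 0.2175]
[0.4214 0.0088 0.2175]
[ 0.4514 -0.006   0.2175]
```

View pics/w5.png

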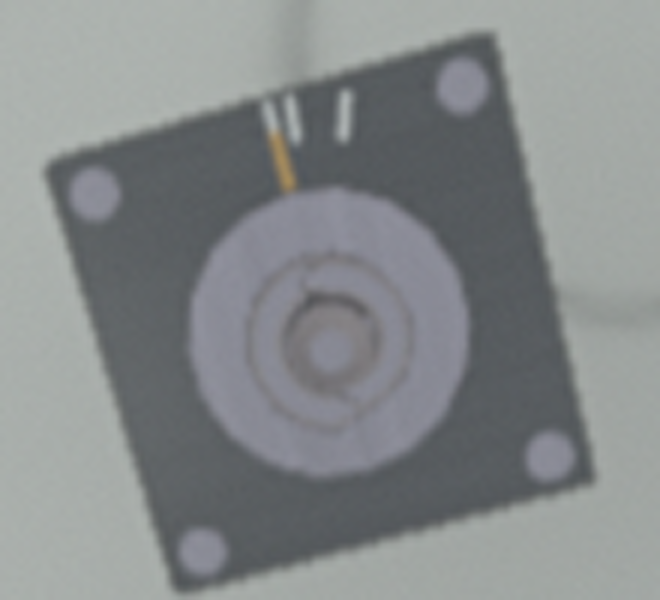

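Run:
```python
from h import *
c=np.load("w5.npz"); W=lambda x,y,z: ray((211+x/6-.42,72+y/6-.42),c,z)
P=[W(*p,.02) for p in [(45,165),(490,32),(595,480),(177,592)]]
print("blk",np.mean(P,0).round(4),[np.linalg.norm(P[i]-P[i-1]).round(4) for i in range(4)])
for i in range(4): e=P[i]-P[i-1]; print(np.degrees(np.arctan2(e[1],e[0])).round(2)%90)
print("collar",W(330,332,.036).round(4),"tip",W(330,348,.063).round(4))
cen=W(330,332,.036)
for n,p in dict(pointer=(280,150),m0=(270,118),m1=(294,118),m2=(345,115)).items():
    e=cen-W(*p,.02); print(n,np.degrees(np.arctan2(e[1],e[0])).round(1))
```

```text
blk [0.5248 0.012  0.02  ] [np.float64(0.0817), np.float64(0.0822), np.float64(0.0823), np.float64(0.0825)]
19.590000000000003
19.64
19.75
19.209999999999994
collar [0.5244 0.0123 0.036 ] tip [0.5246 0.0119 0.063 ]
pointer 20.1
m0 20.4
m1 13.9
m2 -0.4
```

Request:
drive_tool(increments=[[[-8,0,0],[0,0,7],0],[[-8,0,0],[0,0,7],0],[[-8,0,0],[0,0,7],0],[[-8,0,-10],[0,0,7],0],[[-8,0,-10],[0,0,7],0],[[-8,0,-15],[0,0,7],0],[[0,0,-15],[0,0,7],0],[[0,0,-15],[0,0,7],0]])

```text
clock: 6.83
eef_pos: [0.5234, 0.0118, 0.1444]
tool_rot: [-0.503, 0.865, -0.0, 0.0]
ft_force: [-0.0, 1.0, -1.1]
grip_width: 0.0415
grasp_force: 61.6
```

Request:
drive_tool(increments=[[[0,0,-15],[0,0,7],0],[[0,0,-15],[0,0,7],0],[[0,0,-10],[0,0,4.5],0],[[0,0,-5],[0,0,0],0],[[0,0,0],[0,0,0],0],[[0,0,0],[0,0,0],0],[[0,0,0],[0,0,0],0]])

```text
clock: 7.42
eef_pos: [0.5256, 0.0121, 0.1003]
tool_rot: [-0.632, 0.775, -0.0, 0.001]
ft_force: [0.5, 0.7, -1.3]
grip_width: 0.0414
grasp_force: 61.6
```

Run:
```python
from h import *
c=camera("wrist"); c=camera("wrist"); o=get_obs(); print(o["eef_pos"],o["tool_rot"].round(4),o["clock"],o["joint_pos"].round(2),o["ft_force"].round(1),o["ft_torque"].round(3))
n=o["tool_rot"]; print("psi",np.degrees(2*np.arctan2(n[1],n[0]))-90)
```

```text
[0.52583487 0.01217895 0.10033854] [-6.326e-01  7.745e-01 -6.000e-04  8.000e-04] 7.5167 [ 0.02  0.38 -0.15  1.03 -0.   -1.35] [-0.3 -0.2 -0.5] [0.038 0.03  0.011]
psi 168.4868980441796
```

Request:
drive_tool(increments=[[[-0.5,-0.5,-13],[0,0,0],0],[[0,0,-12],[0,0,0],0],[[0,0,-5],[0,0,0],0],[[0,0,-5],[0,0,0],0],[[0,0,-4],[0,0,0],0],[[0,0,-3],[0,0,0],0],[[0,0,0],[0,0,0],0]])

```text
clock: 8.1
eef_pos: [0.525, 0.0119, 0.0571]
tool_rot: [-0.633, 0.774, 0.0, 0.0]
ft_force: [0.3, 1.2, -2.1]
grip_width: 0.0409
grasp_force: 61.5
```

Request:
drive_tool(increments=[[[0,0,-2],[0,0,0],0],[[0,0,-2],[0,0,0],0],[[0,0,0],[0,0,0],0],[[0,0,0],[0,0,0],0]])

```text
clock: 8.43
eef_pos: [0.525, 0.0118, 0.0534]
tool_rot: [-0.633, 0.774, -0.0, 0.0]
ft_force: [1.4, 1.0, -2.3]
grip_width: 0.0412
grasp_force: 61.5
```

Request:
drive_tool(increments=[[[0,0,-1],[0,0,0],0],[[0,0,-1],[0,0,0],0],[[0,0,0],[0,0,0],0]])

```text
clock: 8.68
eef_pos: [0.5252, 0.0118, 0.052]
tool_rot: [-0.633, 0.774, -0.0, 0.0]
ft_force: [-0.4, 0.5, 2.7]
grip_width: 0.0407
grasp_force: 62.2
```

Run:
```python
from h import *
c=camera("side"); o=get_obs(); print(o["eef_pos"],o["clock"],o["ft_force"].round(1),o["ft_torque"].round(3))
ce=proj([.525,.012,.05],c).astype(int);l,t=ce-(50,45); save(c,"s1",(l,t,l+100,t+80),8)
w=camera("wrist");np.savez("w6.npz",**{k:w[k] for k in("image","K","view")}); save(w,"w6",None,1.5)
```

```text
[0.52513124 0.01174603 0.05195637] 8.7333 [0.4 1.1 3.2] [ 0.19  -0.006  0.02 ]
```

View pics/s1.png

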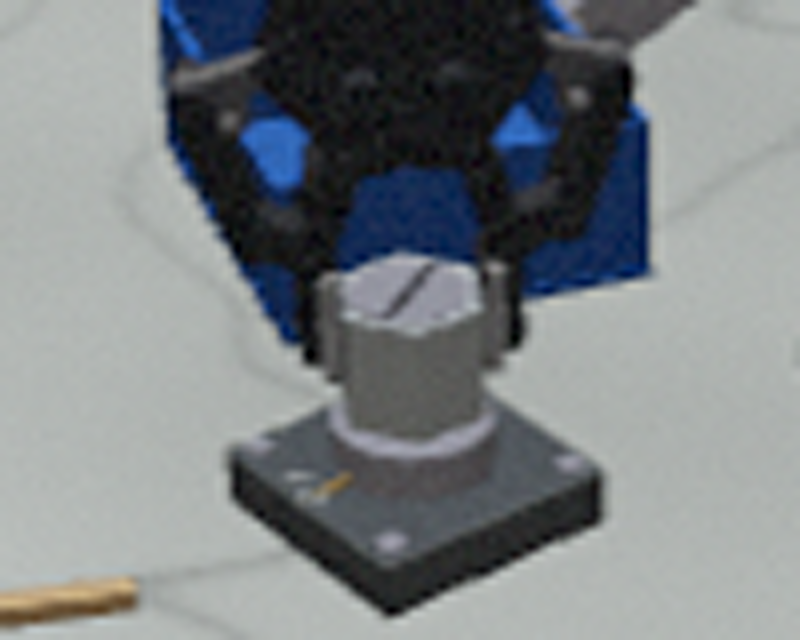

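The side view shows the cap resting level on the thread a few mm above the collar. The pointer is at rest, at (340,485) in the crop. I start turning clockwise.

Request:
drive_tool(increments=[[[0,0,-0.4],[0,0,-5],0],[[0,0,-0.4],[0,0,-5],0],[[0,0,-0.4],[0,0,-5],0],[[0,0,-0.4],[0,0,-5],0],[[0,0,0],[0,0,0],0]])

```text
clock: 9.2
eef_pos: [0.525, 0.0115, 0.0502]
tool_rot: [-0.488, 0.873, -0.0, 0.0]
ft_force: [-0.5, 0.0, 4.7]
grip_width: 0.0413
grasp_force: 62.3
```

```bash
cat >> h.py <<'E'
def st():
    T=[];F=[]
    for i in range(3):
        c=camera("side"); o=get_obs(); T.append(o["ft_torque"]);F.append(o["ft_force"])
    n=o["tool_rot"]; print(o["eef_pos"].round(4),"psi",round(np.degrees(2*np.arctan2(n[1],n[0]))-90,1),"t",o["clock"],np.mean(F,0).round(1),np.mean(T,0).round(3))
    return c
def pointer(c):
    # orange pixels of the pointer, on plane z=.02, angle about gauge centre (block yaw 19.6)
    hsv=cv2.cvtColor(c["image"],cv2.COLOR_RGB2HSV); l,t=(proj([.525,.012,.05],c)-(50,45)).astype(int)
    s=hsv[t:t+80,l:l+100].astype(int); m=(s[...,0]>8)&(s[...,0]<28)&(s[...,1]>110); m[:,:20]=0
    v,u=np.nonzero(m); P=np.array([ray((a+l,b+t),c,.02)[:2] for a,b in zip(u,v)]); 
    if len(P)==0: print("no pointer"); return
    e=np.array([.525,.012])-P.mean(0); print("pointer n",len(P),"r",np.linalg.norm(e).round(4),"spindle rad",np.radians(19.6-np.degrees(np.arctan2(e[1],e[0]))).round(3))
E
python3 - <<'E'
from h import *
pointer(st())
E
```

```text
[0.525  0.0116 0.0502] psi 148.6 t 9.35 [-0.8 -0.   5.5] [0.037 0.132 0.013]
pointer n 4 r 0.1004 spindle rad 2.089
```

Request:
drive_tool(increments=[[[0,0,-0.4],[0,0,-5],0],[[0,0,-0.4],[0,0,-5],0],[[0,0,-0.4],[0,0,-5],0],[[0,0,-0.4],[0,0,-5],0],[[0,0,-0.4],[0,0,-5],0],[[0,0,0],[0,0,0],0]])

```text
clock: 9.85
eef_pos: [0.5247, 0.0117, 0.0481]
tool_rot: [-0.288, 0.958, 0.0, 0.0]
ft_force: [-1.6, 0.6, 4.7]
grip_width: 0.0411
grasp_force: 62.5
```

```bash
cat >> h.py <<'E'
def pointer(c,show=0):
    hsv=cv2.cvtColor(c["image"],cv2.COLOR_RGB2HSV).astype(int); l,t=(proj([.49,0,.02],c)-(40,30)).astype(int)
    L=[]
    for v in range(t,t+60):
        for u in range(l,l+80):
            p=ray((u,v),c,.021)[:2]-[.525,.012]; r=np.hypot(*p)
            if .025<r<.042 and p[0]<0:
                h,s,_=hsv[v,u]
                if 5<h<30 and s>70: L.append((np.radians(19.6)-np.arctan2(-p[1],-p[0]),r,s))
    L=np.array(L); 
    if len(L): print("pointer n",len(L),"r",L[:,1].mean().round(4),"rad",np.average(L[:,0],weights=L[:,2]).round(3))
    else: print("none")
E
python3 - <<'E'
from h import *
pointer(st()); pointer(np.load("w5.npz")); w=camera("wrist"); pointer(w)
E
```

```text
[0.5247 0.0119 0.0481] psi 123.7 t 10.0 [-1.3  0.9  5.4] [ 0.194  0.255 -0.024]
pointer n 2 r 0.0276 rad 0.003
pointer n 20 r 0.0299 rad 0.0
pointer n 59 r 0.0298 rad -0.007
```

Request:
drive_tool(increments=[[[0,0,-0.3],[0,0,-4],0],[[0,0,-0.3],[0,0,-4],0],[[0,0,-0.3],[0,0,-4],0],[[0,0,-0.3],[0,0,-4],0],[[0,0,0],[0,0,0],0]])

```text
clock: 10.47
eef_pos: [0.5245, 0.0118, 0.0469]
tool_rot: [-0.152, 0.988, 0.0, -0.0]
ft_force: [-2.3, -0.4, 6.2]
grip_width: 0.0408
grasp_force: 62.6
```

Run:
```python
from h import *
st(); w=camera("wrist"); pointer(w)
```

```text
[0.5244 0.0118 0.0468] psi 107.6 t 10.6167 [-1.3  0.3  5.9] [ 0.16   0.321 -0.009]
pointer n 56 r 0.03 rad 0.007
```

Request:
drive_tool(increments=[[[0,0,-0.3],[0,0,-4],0],[[0,0,-0.3],[0,0,-4],0],[[0,0,-0.3],[0,0,-4],0],[[0,0,0],[0,0,0],0]])

```text
clock: 11.0
eef_pos: [0.5254, 0.012, 0.0467]
tool_rot: [-0.048, 0.999, 0.0, 0.001]
ft_force: [-0.2, 1.6, 8.7]
grip_width: 0.041
grasp_force: 62.9
```

Run:
```python
from h import *
st(); w=camera("wrist"); pointer(w)
```

```text
[0.5255 0.012  0.0468] psi 95.7 t 11.15 [-1.5  1.1  7.7] [0.163 0.229 0.04 ]
pointer n 58 r 0.0298 rad 0.077
```

Run:
```python
from h import *
st(); c=camera("side")
ce=proj([.525,.012,.05],c).astype(int);l,t=ce-(50,45)
b=cv2.resize(c["image"][t:t+80,l:l+100,::-1],None,fx=8,fy=8,interpolation=cv2.INTER_CUBIC)
a=cv2.imread("pics/s1.png"); cv2.imwrite("pics/s2.png",np.hstack([a[60:640,220:610],b[60:640,220:610]]))
np.savez("s2.npz",**{k:c[k] for k in("image","K","view")})
for z in (.036,.042): print(z,(proj([.525,.012,z+.038],c)-(l,t))*8)
```

```text
[0.5255 0.012  0.0467] psi 95.7 t 11.35 [-1.4  1.6  8.9] [0.146 0.211 0.017]
0.036 [400.74711082 298.63483718]
0.042 [400.14112633 281.22136598]
```

View pics/s2.png

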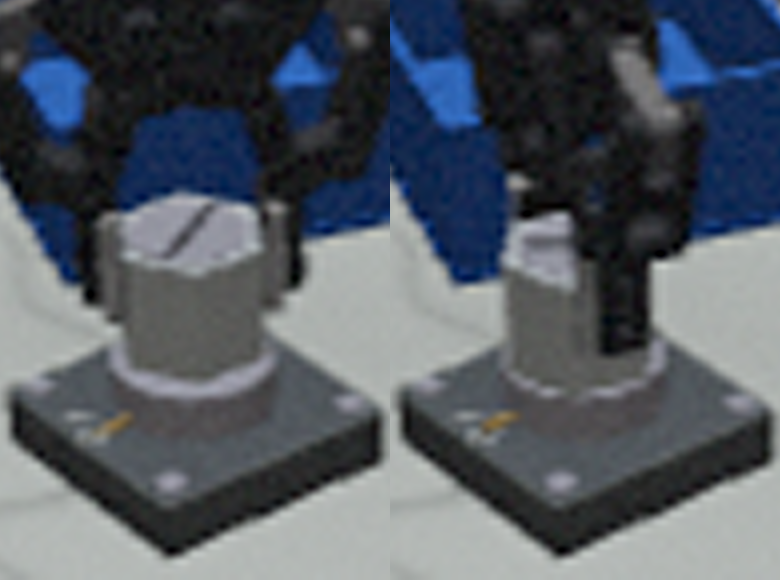

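In the right half the cap rim sits almost on the collar, with a thin ring of about 1 px (left half: 6 mm up). The drop of about 5 mm points to the good cap. The pointer has moved partly from the friction of my downward push, so I relieve that and keep turning.

Request:
drive_tool(increments=[[[0,0,1],[0,0,0],0],[[0,0,1],[0,0,0],0],[[0,0,0],[0,0,0],0]])

```text
clock: 11.65
eef_pos: [0.5244, 0.0118, 0.0471]
tool_rot: [-0.049, 0.999, 0.0, -0.0]
ft_force: [1.2, 0.8, -0.8]
grip_width: 0.0409
grasp_force: 61.6
```

Run:
```python
from h import *
st(); w=camera("wrist"); pointer(w)
```

```text
[0.5244 0.0118 0.0471] psi 95.6 t 11.8 [ 0.4  1.3 -1.5] [ 0.195 -0.182 -0.001]
pointer n 59 r 0.0298 rad 0.005
```

Request:
drive_tool(increments=[[[0,0,0],[0,0,-4],0],[[0,0,0],[0,0,-4],0],[[0,0,0],[0,0,-4],0],[[0,0,0],[0,0,0],0]])

```text
clock: 12.18
eef_pos: [0.5245, 0.0121, 0.047]
tool_rot: [0.057, 0.998, 0.0, -0.0]
ft_force: [2.2, 2.0, -3.0]
grip_width: 0.0411
grasp_force: 61.3
```

Run:
```python
from h import *
st(); w=camera("wrist"); pointer(w)
```

```text
[0.5244 0.012  0.047 ] psi 83.6 t 12.3333 [ 2.   1.7 -4.9] [ 0.512 -0.407  0.032]
pointer n 57 r 0.0298 rad 0.055
```

Request:
drive_tool(increments=[[[0,0,-0.5],[0,0,-3],0],[[0,0,-0.5],[0,0,-3],0],[[0,0,0],[0,0,0],0]])

```text
clock: 12.63
eef_pos: [0.5249, 0.0122, 0.0469]
tool_rot: [0.108, 0.994, 0.0, 0.0]
ft_force: [0.4, 3.6, -1.6]
grip_width: 0.0411
grasp_force: 61.6
```

Run:
```python
from h import *
st(); w=camera("wrist"); pointer(w)
```

```text
[0.5249 0.0121 0.0469] psi 77.6 t 12.7833 [ 1.   3.7 -2. ] [ 0.794 -0.29   0.054]
pointer n 61 r 0.0298 rad 0.083
```

Request:
drive_tool(increments=[[[0,0,0],[0,0,-3],0],[[0,0,0],[0,0,-3],0],[[0,0,0],[0,0,0],0]])

```text
clock: 13.08
eef_pos: [0.5254, 0.0123, 0.0468]
tool_rot: [0.161, 0.987, 0.001, 0.001]
ft_force: [2.2, 4.7, -2.6]
grip_width: 0.0411
grasp_force: 61.6
```

Run:
```python
from h import *
st(); w=camera("wrist"); pointer(w)
```

```text
[0.5254 0.0123 0.0469] psi 71.6 t 13.2333 [ 2.8  4.6 -2.5] [ 0.97  -0.521  0.056]
pointer n 59 r 0.0299 rad 0.124
```

Request:
drive_tool(increments=[[[0.5,1,0],[0,0,-3],0],[[0,0,0],[0,0,-2],0],[[0,0,0],[0,0,0],0]])

```text
clock: 13.53
eef_pos: [0.5257, 0.0126, 0.0468]
tool_rot: [0.203, 0.979, -0.0, 0.001]
ft_force: [2.2, 2.1, -2.7]
grip_width: 0.0411
grasp_force: 61.6
```

Run:
```python
from h import *
st(); w=camera("wrist"); pointer(w)
```

```text
[0.5257 0.0126 0.0468] psi 66.6 t 13.6833 [ 2.5  3.1 -2. ] [ 0.465 -0.577  0.106]
pointer n 59 r 0.0298 rad 0.171
```

```bash
cat >> h.py <<'E'
def line(c,ctr,z,psi):
    g=cv2.cvtColor(np.ascontiguousarray(c["image"]),cv2.COLOR_RGB2GRAY).astype(float); u0,v0=proj([*ctr,z],c)
    vv,uu=np.mgrid[0:384,0:512]; m=(abs(uu-u0)<60)&(abs(vv-v0)<60)
    P=[(ray((u,v),c,z)[:2]-ctr,g[v,u]) for v,u in zip(*np.nonzero(m))]; P=[(p,x) for p,x in P if np.hypot(*p)<.0155]
    med=np.median([x for _,x in P]); q=np.array([p for p,x in P if x<med-35]); q=q-q.mean(0)
    d=np.linalg.svd(q)[2][0]; print("line-psi",round((np.degrees(np.arctan2(d[1],d[0]))-psi)%180,1),len(q),np.ptp(q@d).round(4))
E
python3 - <<'E'
from h import *
line(np.load("w4.npz"),np.array([.435,.0014]),.2175,94.1)
line(np.load("w6.npz"),np.array([.525,.0119]),.079,168.5)
w=camera("wrist"); line(w,np.array([.5255,.0125]),.074,66.6)
E
```

```text
line-psi 60.3 371 0.0308
line-psi 59.9 363 0.0307
line-psi 60.0 376 0.0309
```

Request:
drive_tool(increments=[[[0,0.5,0],[0,0,-3],0],[[0,0,0],[0,0,0],0],[[0,0,0],[0,0,0],0]])

```text
clock: 14.03
eef_pos: [0.5257, 0.0126, 0.0468]
tool_rot: [0.228, 0.974, -0.0, 0.001]
ft_force: [4.0, 0.4, -2.7]
grip_width: 0.0413
grasp_force: 61.6
```

Run:
```python
from h import *
st(); w=camera("wrist"); pointer(w)
```

```text
[0.5257 0.0127 0.0468] psi 63.6 t 14.1833 [ 3.8 -0.2 -2.1] [-0.167 -0.844  0.089]
pointer n 60 r 0.0299 rad 0.214
```

The cap is home. It turned about 1.6 rad relative to the spindle with its rim down, and the last 0.052 rad moved the pointer 0.043. The pointer stands at 0.21 rad, so this is the good cap and goes to the bin. I unscrew it now.

Request:
drive_tool(increments=[[[0,-0.5,0],[0,0,7],0],[[-0.5,-0.5,0],[0,0,7],0],[[0,-0.5,0.3],[0,0,7],0],[[0,0,0.4],[0,0,7],0],[[0,0,0.6],[0,0,7],0],[[0,0,0.6],[0,0,7],0],[[0,0,0.6],[0,0,7],0],[[0,0,0],[0,0,0],0]])

```text
clock: 14.9
eef_pos: [0.5243, 0.0118, 0.0488]
tool_rot: [-0.196, 0.981, 0.0, -0.0]
ft_force: [3.0, 0.4, -3.5]
grip_width: 0.041
grasp_force: 61.5
```

Request:
drive_tool(increments=[[[0,0,0.6],[0,0,7],0],[[0,0,0.6],[0,0,7],0],[[0,0,0.6],[0,0,7],0],[[0,0,0.6],[0,0,7],0],[[0,0,0],[0,0,0],0]])

```text
clock: 15.32
eef_pos: [0.5246, 0.0118, 0.0514]
tool_rot: [-0.426, 0.905, 0.0, -0.0]
ft_force: [3.1, 0.9, -3.2]
grip_width: 0.0412
grasp_force: 61.6
```

Request:
drive_tool(increments=[[[0,0,0.6],[0,0,7],0],[[0,0,0.6],[0,0,7],0],[[0,0,0.5],[0,0,7],0],[[0,0,0.5],[0,0,7],0],[[0,0,0.3],[0,0,4],0],[[0,0,0],[0,0,0],0]])

```text
clock: 15.82
eef_pos: [0.5243, 0.0122, 0.0541]
tool_rot: [-0.658, 0.753, 0.001, 0.0]
ft_force: [2.1, 2.4, -0.2]
grip_width: 0.0405
grasp_force: 61.9
```

Run:
```python
from h import *
pointer(st());
```

```text
[0.5244 0.0121 0.0541] psi 172.3 t 15.9667 [ 2.3  2.4 -0.9] [ 0.496 -0.378  0.025]
pointer n 2 r 0.0276 rad 0.006
```

Request:
drive_tool(increments=[[[0,0,2],[0,0,0],0],[[0,0,2],[0,0,0],0],[[0,0,0],[0,0,0],0]])

```text
clock: 16.22
eef_pos: [0.5245, 0.012, 0.0583]
tool_rot: [-0.659, 0.752, 0.0, 0.0]
ft_force: [1.8, 3.3, 0.2]
grip_width: 0.0414
grasp_force: 62.0
```

Run:
```python
from h import *
a=camera("top")
for d in silhouettes("bin",a)[:1]:
    r=d["region"]; print(d["conf"],d["bbox"])
    hsv=cv2.cvtColor(a["image"],cv2.COLOR_RGB2HSV); m=((hsv[...,0]>100)&(hsv[...,0]<130)&(hsv[...,1]>140)).astype(np.uint8)
    n,lab,s,cc=cv2.connectedComponentsWithStats(m); i=1+np.argmax(s[1:,4]); print(s[i]); l,t,w,h,_=s[i]
    for p in [(l,t),(l+w,t),(l+w,t+h),(l,t+h)]: print(ray(p,a,.06).round(3))
```

```text
0.96 [123.9, 80.0, 190.9, 221.7]
[ 130  169   59   51 2756]
[0.645 0.27  0.06 ]
[0.641 0.115 0.06 ]
[0.506 0.115 0.06 ]
[0.509 0.269 0.06 ]
```

Request:
drive_tool(increments=[[[0,0,15],[0,0,0],0],[[0,0,25],[0,0,0],0],[[0,0,25],[0,0,-7],0],[[0,0,25],[0,0,-7],0],[[6,30,0],[0,0,-7],0],[[6,30,0],[0,0,-7],0],[[6,30,0],[0,0,-7],0],[[6,30,0],[0,0,-7],0]])

```text
clock: 16.98
eef_pos: [0.5481, 0.1314, 0.1479]
tool_rot: [-0.343, 0.94, -0.001, -0.001]
ft_force: [-0.4, -0.0, -0.3]
grip_width: 0.0413
grasp_force: 62.5
```

Request:
drive_tool(increments=[[[6,30,0],[0,0,-7],0],[[6,30,0],[0,0,-7],0],[[0,0,0],[0,0,-7],0],[[0,0,0],[0,0,-7],0],[[0,0,0],[0,0,-7],0],[[0,0,0],[0,0,0],0]])

```text
clock: 17.48
eef_pos: [0.5598, 0.1908, 0.1472]
tool_rot: [-0.047, 0.999, -0.001, -0.001]
ft_force: [0.2, 0.1, -0.9]
grip_width: 0.0406
grasp_force: 62.5
```

Run:
```python
from h import *
st(); w=camera("wrist"); a=w
hsv=cv2.cvtColor(a["image"],cv2.COLOR_RGB2HSV); m=((hsv[...,0]>100)&(hsv[...,0]<130)&(hsv[...,1]>140)).astype(np.uint8)
v,u=np.nonzero(m); P=np.array([ray(p,w,.06)[:2] for p in zip(u,v)]); print(len(u),np.percentile(P,[.5,99.5],axis=0).round(3),u.min(),u.max(),v.min(),v.max())
s=camera("side"); np.savez("x.npz",w=w["image"]); 
f=np.hstack([cv2.resize(w["image"],(400,300)),cv2.resize(s["image"][80:272,100:356],(400,300))]); cv2.imwrite("pics/b.png",f[:,:,::-1])
```

```text
[0.5603 0.1909 0.1477] psi 95.6 t 17.6333 [ 0.5  0.2 -1.1] [-0.002  0.003 -0.019]
12029 [[0.512 0.123]
 [0.621 0.269]] 178 364 136 272
```

View pics/b.png

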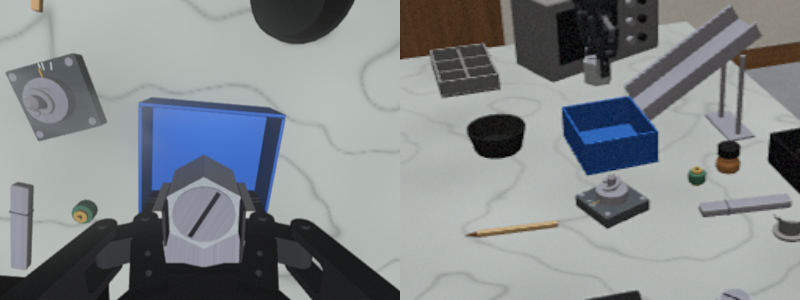

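The wrist half of the picture shows the cap over the bin opening, whose front corners are at (138,102) and (285,115). In the side half the cap is clear in front of the chute. I lower and release.

Request:
drive_tool(increments=[[[-2,1,-35],[0,0,0],0],[[-2,1,-35],[0,0,0],0],[[0,0,-30],[0,0,0],0],[[0,0,-20],[0,0,0],0],[[0,0,-7],[0,0,0],0],[[0,0,-3],[0,0,0],0],[[0,0,0],[0,0,0],0]])

```text
clock: 18.32
eef_pos: [0.557, 0.1936, 0.0182]
tool_rot: [-0.048, 0.999, -0.0, 0.0]
ft_force: [-1.0, 0.5, -0.4]
grip_width: 0.0408
grasp_force: 62.4
```

Request:
drive_tool(increments=[[[0,0,0],[0,0,0],0.4],[[0,0,0],[0,0,0],0.65],[[0,0,0],[0,0,0],0.65],[[0,0,0],[0,0,0],0.65],[[0,0,0],[0,0,0],0.65]])

```text
clock: 18.73
eef_pos: [0.5574, 0.194, 0.0191]
tool_rot: [-0.048, 0.999, 0.0, 0.001]
ft_force: [-0.8, 1.3, -0.2]
grip_width: 0.0558
grasp_force: 0.0
```

Released. I raise straight up and back off.

Request:
drive_tool(increments=[[[0,0,15],[0,0,0],0.65],[[0,0,35],[0,0,0],0.65],[[0,0,40],[0,0,0],0.65],[[0,0,40],[0,0,0],0.65],[[-15,0,30],[0,0,0],0.65],[[-30,0,20],[0,0,0],0.65],[[-30,0,0],[0,0,0],0.65],[[0,0,0],[0,0,0],0.65]])

```text
clock: 19.4
eef_pos: [0.4769, 0.1933, 0.1997]
tool_rot: [-0.049, 0.999, 0.0, -0.001]
ft_force: [-0.1, -0.7, -1.3]
grip_width: 0.0558
grasp_force: 0.0
```

Run:
```python
from h import *
st(); w=camera("wrist"); a=camera("top")
for n,z in [("cap_1",.042)]:
  for c in (w,a):
    for d in silhouettes(n,c)[:4]:
        v,u=np.nonzero(d["region"]); print(n,c["shot"],round(d["conf"],2),np.round(d["bbox"]),len(u),ray((u.mean(),v.mean()),c,z).round(4))
pointer(w)
```

```text
[0.4819 0.1939 0.1985] psi 95.6 t 19.55 [ 0.2 -0.1 -0.1] [ 0.011 -0.039 -0.014]
cap_1 69 0.91 [233. 212. 275. 261.] 1565 [0.5494 0.1934 0.042 ]
cap_1 70 0.81 [153. 192. 171. 213.] 244 [0.5563 0.1927 0.042 ]
cap_1 70 0.61 [330. 175. 353. 196.] 266 [ 0.5894 -0.2897  0.042 ]
cap_1 70 0.47 [230. 248. 237. 296.] 145 [0.3707 0.0015 0.042 ]
cap_1 70 0.41 [324. 175. 350. 202.] 320 [ 0.5775 -0.2715  0.042 ]
pointer n 8 r 0.0298 rad -0.045
```

The cap stands in the bin at (0.556, 0.193), and the spare cap is unmoved on the disc.

```bash
python3 -c "
from workcell import job_done; print(job_done())"
```

```text
the job is handed in; nothing more can be done
None
```

The cap from the pad went fully home on the gauge with the pointer at about 0.21 rad (12°), so I unscrewed it and put it in the blue bin, then handed the job in at about 20 s.

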